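# Hang the graduated gauge plate back on its spring-backed hook

### The job

Take the graduated gauge plate out of the grooved rest block and hang it by its slot on the hook of the gauge stand, between the black spring pad and the red upturned tip, with the yellow marked face pointing outward, away from the post. Press it gently back against the pad, lower it until you feel it bear on the bar before letting go, do not drop it or force it, and leave the castings, the sanding block and the screwdriver where they are.

Things in the scene. Friction and masses are not known exactly. Their poses are not given: they have to be found in the camera images.
- gauge: loose aluminium plate, 0.21-0.33 kg, 80 mm wide (y), 8 thick (x), 104 tall, plus a black grip tab on top, 36 wide, 12 thick, z 104 to 144: grip it here along x. Origin: centre of underside, z up. -x face is marked: yellow, black ticks, red and green bars; +x face is bare metal. A through slot 18 mm wide, centred, spans z 40 to 90 mm; its top edge (90) hangs on the hook. Starts upright in the rest.
- gauge_out (a point): a point in the air 50 mm out from the middle plane of the gauge on the marked side (gauge frame -50, 0, 65 mm): shows which way the marked face points
- stand: fixed stand: base 110 x 110 x 12 mm, 24 mm post at its centre, blue sleeve 40 x 40 mm on the post. Origin: centre of the base's underside on the bench, z up. A level bar, 10 mm wide (y), 8 thick, runs outward along the stand's -x and ends in a red upturned tip: x -85 to -79 mm, rising 10 mm above the bar's top. Sleeve and post tops: at most 12 mm above the bar's top.
- hook_nominal (a point): on the stand at (-75, 0, 170) mm: where the hung gauge's middle plane meets the bar's top, were the bar at mid height. The sleeve was clamped by hand: the bar's true top is 158 to 182 mm above the bench, up to 12 mm above or below this point, and is not measured: find it by feel or in images. The bar is sprung: it yields 1 mm per 5 N pressed down; the clamp holds.
- pad_nominal (a point): on the stand at (-73, 0, 170) mm: outer face of the black spring pad at rest, at mid height; it rides up and down with the bar. Pad 44 mm wide, 12 mm below to 12 above the bar's top, only 6 mm from the tip, less than the gauge is thick. It slides up to 20 mm toward the post (+x): 0.6 N to start, 1.7 N at 11 mm, and springs back, holding the gauge against the tip.
- rest: fixed grey plastic rest block, 60 mm (x) x 110 mm (y), 38 mm tall, with a groove along y, 10 mm wide, 86 mm long, its floor 12 mm above the bench, in which the gauge stands. Origin: centre of its underside on the bench. The gauge's x is along the rest's x.
- housing_a: bystander: loose open round aluminium casting, 68 mm diameter plus lugs, 45 mm tall; origin centre of its underside
- housing_b: bystander: loose open round aluminium casting, 80 mm diameter plus lugs, 50 mm tall; origin centre of its underside
- sanding_block: bystander: loose red sanding block 70 x 50 x 28 mm; origin centre of its underside
- screwdriver: bystander: loose screwdriver lying on the bench beyond the work; origin near its middle underside
There are look-alikes about, which are no part of the job. Of the things like the stand, leave any that is brown, green or purple; of the rest the larger one is meant.

How it is judged (in metres and radians):
On the way, in this order (a step that is already met when the one before it is completed fails the run):
1. the gauge is lifted out of the rest block (height (world z) of gauge above 0.045 m and contact force between the fingers and gauge above 0.5 N), for 0.1 s.
2. the gauge is on the hook's bar, touching the stand, while the fingers still hold it (x of gauge in the frame of stand between -0.082 and -0.05 m and y of gauge in the frame of stand between -0.009 and 0.009 m and z of gauge in the frame of stand between 0.063 and 0.097 m and contact force between gauge and stand above 0.5 N and contact force between the fingers and gauge above 0.5 N), for 0.1 s.
At the end, for the whole second after the job is handed in: the gauge hangs released and still between pad and tip: middle plane 68 to 82 mm out from the post axis, within 9 mm of the bar sideways, underside 63 to 97 mm up, within 8 degrees of upright, marked face outward (gauge_out over 115 mm out) (x of gauge in the frame of stand between -0.082 and -0.068 m and y of gauge in the frame of stand between -0.009 and 0.009 m and z of gauge in the frame of stand between 0.063 and 0.097 m and x of gauge_out in the frame of stand below -0.115 m and angle between gauge's own z axis and vertical below 0.14 rad and contact force between gauge and stand above 0.5 N and contact force between the fingers and gauge below 0.1 N and linear speed of gauge below 0.02 m/s); the robot touches nothing.
It fails at once if the gauge is forced: more than 15 N between gauge and stand (contact force between gauge and stand above 15 N).
It fails at once if the gripper pushes the stand with more than 15 N (contact force between the fingers and stand above 15 N).
It fails at once if the gauge is dropped (moves faster than 0.25 m/s while not held) (linear speed of gauge above 0.25 m/s and contact force between the fingers and gauge below 0.2 N).
It fails at once if a bystander is moved more than 25 mm (distance of any of housing_a, housing_b, sanding_block, screwdriver from where it was at the start of the episode above 0.025 m).
It also fails if it takes over 48 s, if anything falls off the work surface, if the arm or the gripper's body presses on something with over 40 N, if the wrist force passes 120 N, or if a joint passes its speed limit or range.

### The arm

A 6-joint arm with a two-finger parallel gripper is mounted at the origin on the work surface. World frame = base frame: x ahead of the robot, y to its left, z up, the work surface at z = 0. Lengths are in mm, angles in degrees, forces in N, time in s.
With the tool pointing down it reaches from about 300 to 850 mm from the base axis. Payload 4.2 kg.
Tool frame: the origin (TCP) lies midway between the tips of the shut fingers; the grasp point (between the pads) lies 19 mm behind it; z points along the fingers, y is the line along which they close (so a half turn about z gives the same grasp; the last joint's range is limited). The gripper opens to 91 mm and grips with 3 to 60 N. Pads are 32 mm wide; open, the fingers measure 118 mm over their backs; the gripper's body (76 mm by 178 mm) begins 60 mm behind the grasp point.
Start: joints at [70.989, 18.312, 89.639, -0, 72.044, -1.146], TCP at [176.397, 547.291, 213.976] pointing down, gripper open.
Joint ranges: [-177.97, 177.97], [-48.28, 115.42], [12.27, 149.76], [-77.06, 257.06], [2.81, 150.46], [-146.56, 146.56]. Speed limits (degrees/s): [147.25, 147.25, 180, 180, 180, 180].

### API

Orientations are given as [roll, pitch, yaw] about the fixed x, y, z axes, in that order (R = Rz(yaw) Ry(pitch) Rx(roll)).
In Python, from workcell import env gives the robot as it stands.
- The arm moves only by the shell command python3 -m jog 'ROWS' [FORCE]. ROWS is a JSON object of lists of equal length, an entry for each row: "jaw": the finger opening in mm, from 0 to 91.2; "slide": the shift along the tool's x, y, z in units of 30 mm (1.0 is 30 mm), a list of three; "spin": the turn about the tool's z in units of 8 degrees (1.0 is 8 degrees). In form: {"jaw": [jaw, ...], "slide": [[dx, dy, dz], ...], "spin": [spin, ...]}. A call has 1 to 10 rows; each row shifts and turns the commanded pose from where the row before left it, along the tool's axes as they then stand; what a row does not reach is not made up. A row lasts 1/10 s, in which the tool goes at most 50 mm and 8.59 degrees, less where a joint would pass 70% of its speed; a pose out of reach is approached as far as the arm can. A call is refused whole if a number of a shift passes 1 or a number of a turn 1, either way. A call with a gripper value outside its range is refused whole. The fingers move at their own pace and stop on an object; FORCE is the grip in N (left out, the last holds). Time passes only in rows, so rows that do not move let the fingers close. It gives the time, the measured TCP pose, the force, the opening and the grip force at its end, in the units of the state.
- env.state(): the state, without advancing time (a new reading comes with each control period).
- env.grab_frame(name): name is "scene" or "side" or "wrist"; returns the picture (420x560x3 uint8, red, green, blue); there is no depth.
- env.camera_model(name): a dict with "fx", "fy", "cx", "cy" (pixels), "D" ([k1, k2, p1, p2, k3] as OpenCV has them; the pictures are not rectified), "camera_from_world" (4x4, takes a point from world to camera coordinates). Camera axes: x right, y up, looking along -z (the intrinsics and any distortion apply to the point x, -y, -z); pixel columns grow to the right and rows downward; lengths in mm; the calibration is good to about 2 mm. A picture is of the moment at which its call begins: read the wrist's pose just before it. camera_model takes no time and is no camera call; for the wrist camera it gives the pose at the moment of the call.
- env.job_done(): hands the job in; it is judged then, once.
The state is a dict: "time_s": time; "qpos": joint angles; "qvel": joint speeds; "effort": joint torques, N m; "ee_pos": TCP position; "ee_rot": TCP orientation; "force": force on the tool from outside, world axes, zero at the start; "torque": the same for the moment, N m; "gripper_width": finger opening in mm; "gripper_force": force on a finger pad.
Only numpy, scipy, OpenCV 4.12 (cv2) and the standard library are available. Lean on these libraries where they do the work, as an engineer would, in place of code of your own. Each camera call takes 0.05 s, during which the arm holds its last target. There are 200 camera calls.

## Working session

There is one attempt and no reset: what is moved stays moved. The work goes in short steps, Python scripts to look and compute and a shell command to move; the robot and the scene stay as the last step left them, time stands still between calls to the robot, and variables do not carry over. Pictures are saved under pics/ and viewed, at most 10 in all, crops included, and the job is handed in when it is done.

```bash
mkdir -p pics; ls; cat > h.py <<'E'
import numpy as np,cv2,json
from workcell import env
def grab(n,f):
    m=env.camera_model(n); im=env.grab_frame(n); cv2.imwrite(f,im[:,:,::-1])
    json.dump({k:np.array(v).tolist() for k,v in m.items()},open(f[:-4]+'.json','w')); return im,m
def load(f):
    return {k:np.array(v) for k,v in json.load(open(f[:-4]+'.json')).items()}
def KD(m): return np.array([[m['fx'],0,m['cx']],[0,m['fy'],m['cy']],[0,0,1.]]),np.array(m['D'],float)
def proj(m,P):
    K,D=KD(m); T=np.array(m['camera_from_world']); C=np.atleast_2d(P)@T[:3,:3].T+T[:3,3]
    C=C*[1,-1,-1]; return cv2.projectPoints(C.reshape(-1,1,3),np.zeros(3),np.zeros(3),K,D)[0].reshape(-1,2)
def ray(m,uv):
    K,D=KD(m); T=np.array(m['camera_from_world']); n=cv2.undistortPoints(np.array(uv,float).reshape(-1,1,2),K,D).reshape(-1,2)
    d=np.c_[n[:,0],-n[:,1],-np.ones(len(n))]@T[:3,:3]; return -T[:3,:3].T@T[:3,3],d
def onz(m,uv,z):
    o,d=ray(m,uv); z=np.broadcast_to(z,len(d)); return o+d*((z-o[2])/d[:,2])[:,None]
def tri(ms,uvs):
    A=np.zeros((3,3));b=np.zeros(3)
    for m,u in zip(ms,uvs):
        o,d=ray(m,[u]);d=d[0]/np.linalg.norm(d);Q=np.eye(3)-np.outer(d,d);A+=Q;b+=Q@o
    return np.linalg.solve(A,b)
E
python3 - <<'E'
from h import *
for n in ['scene','side','wrist']:
    im,m=grab(n,f'pics/{n}0.png')
    T=m['camera_from_world'];print(n,-T[:3,:3].T@T[:3,3],m['fx'])
a=cv2.imread('pics/scene0.png');b=cv2.imread('pics/side0.png')
print(env.state())
E
```

```text
pics
scene [1359.70956057  330.89893923 1086.41668783] 494.3781878165247
side [ 125.9152094  -879.39249787  989.36071055] 471.19149611498096
wrist [111.38266446 567.85281494 384.39448233] 347.0621300431332
{'time_s': 0.15, 'qpos': array([ 7.09895287e+01,  1.83429846e+01,  8.96879348e+01, -3.42424103e-03,
        7.20426647e+01, -1.14520493e+00]), 'qvel': array([ 6.61064820e-03, -1.93524185e-01, -2.13563123e-01,  1.00513037e-04,
       -1.17663824e-01, -5.20798815e-02]), 'effort': array([-1.01104437e-03, -4.12778628e+01, -2.32154703e+01,  7.24525424e-02,
        4.34496487e-02, -8.27068811e-05]), 'ee_pos': array([176.29384254, 546.9362279 , 213.33220542]), 'ee_rot': array([-1.79926366e+02,  1.78475348e-03,  1.62135793e+02]), 'force': array([-0.75775534,  0.46805186, -0.83615556]), 'torque': array([ 0.00348124, -0.00642038,  0.02668916]), 'gripper_force': 0.0, 'gripper_width': 91.17684822832936}
```

View pics/scene0.png

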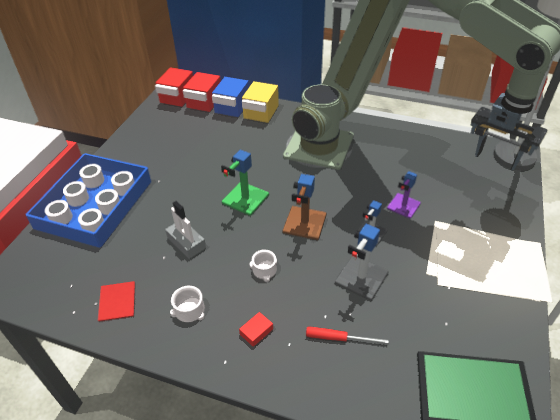

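View pics/side0.png

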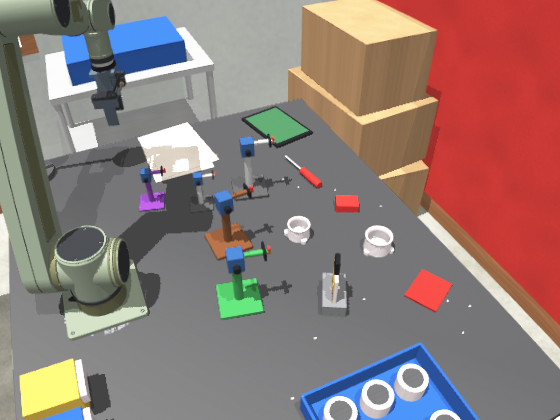

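Look-alike stands in the scene view: green (245,180), brown (305,205), purple (405,195), small grey (373,212) and larger grey (362,265). The larger grey one is the target. The gauge is in the rest at (183,228). Next is one close crop to check this.

```bash
python3 - <<'E'
import cv2,numpy as np
s=cv2.imread('pics/scene0.png');d=cv2.imread('pics/side0.png')
def c(i,x,y,w=80,h=60,k=5):return cv2.resize(i[y:y+h*1,x:x+w],(400,300),interpolation=cv2.INTER_CUBIC)
o=np.vstack([np.hstack([c(s,145,195),c(s,312,195,120,105)[:]]),np.hstack([c(d,295,250,88,66),c(d,215,130,88,66)])])
cv2.imwrite('pics/crop1.png',o)
E
```

```text
(no output)
```

View pics/crop1.png

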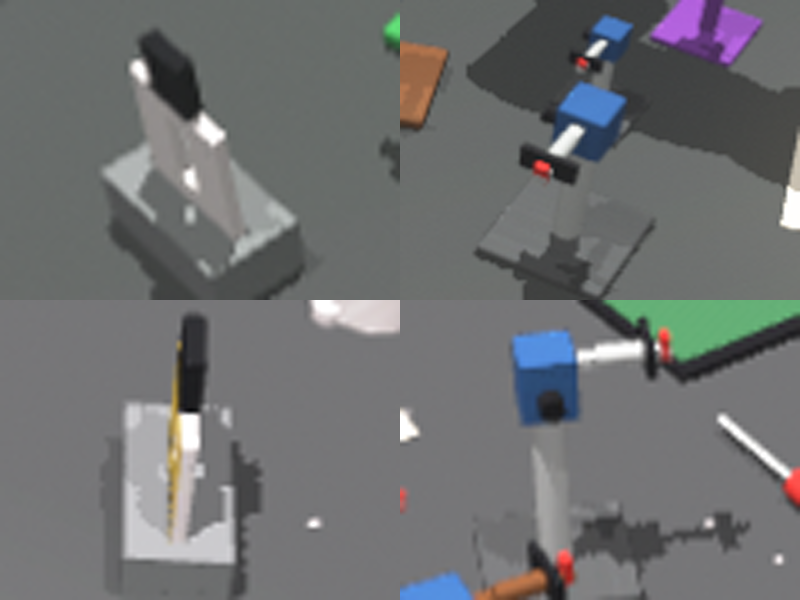

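The crop confirms both choices. The gauge's yellow face points toward the robot (side view). The grey stand's tip is at scene (355,254) / side (273,140), with the bar pointing away from the robot.

```bash
python3 - <<'E'
from h import *
from scipy.optimize import least_squares
s=load('pics/scene0.png');d=load('pics/side0.png')
def A(u,v):return (145+u/5,195+v/5)
def B(u,v):return (312+(u-400)/3.3333,195+v/2.857)
def C(u,v):return (295+u/4.5455,250+(v-300)/4.5455)
def D(u,v):return (215+(u-400)/4.5455,130+(v-300)/4.5455)
t=tri([s,d],[B(543,168),D(665,345)]);print('tip',t,proj(s,t)-B(543,168),proj(d,t)-D(665,345))
t=tri([s,d],[A(172,72),C(193,365)]);print('tab mid',t)
rs=onz(s,[A(103,175),A(300,220),A(215,272)],38);print(rs)
rd=onz(d,[C(123,552),C(235,557),C(123,403),C(235,403)],38);print(rd,rd.mean(0))
print('base top z12',onz(s,[B(475,250),B(655,222),B(607,297)],12))
print('base side',onz(d,[D(472,520),D(645,570)],12))
# fit rest
def pts(p):
    c,sn=np.cos(p[2]),np.sin(p[2]);L=np.array([[-30,-55],[30,-55],[-30,55],[30,55]])
    return np.c_[L@np.array([[c,sn],[-sn,c]])+p[:2],np.full(4,38)]
ob=np.r_[[C(123,552),C(235,557),C(123,403),C(235,403)]]
os=np.r_[[A(215,272),A(103,175),A(300,220)]]
def f(p):
    P=pts(p);return np.r_[(proj(d,P)-ob).ravel(),(proj(s,P[[1,1,3]])*0).ravel()]
r=least_squares(f,[*rd.mean(0)[:2],0]);print(r.x,np.degrees(r.x[2]),f(r.x)[:8]);print(os,proj(s,pts(r.x)))
E
```

```text
tip [602.28073249 246.98159172 183.33838421] [[-0.92805041  0.7400839 ]] [[-0.75321534 -0.50707785]]
tab mid [ 555.20026135 -245.1341571   136.16302849]
[[ 558.22593444 -303.2457454    38.        ]
 [ 554.49707285 -179.6292986    38.        ]
 [ 604.4743117  -208.72143094   38.        ]]
[[ 505.18905915 -277.22057727   38.        ]
 [ 559.01035493 -305.64772036   38.        ]
 [ 554.86107933 -183.0261583    38.        ]
 [ 613.97830868 -210.13750203   38.        ]] [ 558.25970052 -244.00798949   38.        ]
base top z12 [[569.23319765 202.95881407  12.        ]
 [492.34159724 334.37656504  12.        ]
 [588.76774913 313.79116807  12.        ]]
base side [[481.70609243 328.74973423  12.        ]
 [575.26560416 221.59801487  12.        ]]
[ 5.58257702e+02 -2.43925715e+02 -4.97866471e-01] -28.525647575951343 [ 0.2916115   0.14844106 -0.04484386  0.36805515  0.7978117  -0.85824852
 -1.05953626  0.32029025]
[[188.  249.4]
 [165.6 230. ]
 [205.  239. ]] [[181.59986959 219.42430153]
 [164.55773317 229.76825837]
 [203.92961481 239.79080387]
 [186.59417829 250.97658826]]
```

```bash
cat >> h.py <<'E'
def plan(p,yaw):
    """units to go: spin first, then slide along tool axes after the spin"""
    st=env.state();R=st['ee_rot'];dy=(yaw-R[2]+180)%360-180
    a=np.radians(yaw);d=np.array(p)-st['ee_pos'];x=np.array([np.cos(a),np.sin(a),0]);y=np.array([np.sin(a),-np.cos(a),0])
    print('spin',round(-dy/8,3),'slide',np.round([d@x/30,d@y/30,-d[2]/30],3),'q6',round(st['qpos'][5],1),'t',st['time_s'])
E
python3 - <<'E'
from h import *
m=env.camera_model('wrist');T=m['camera_from_world'];print(np.round(T[:3,:3],3),m['cx'],m['cy'])
plan([508,220,270],62)
E
```

```text
[[ 0.307  0.952 -0.002]
 [-0.923  0.298 -0.244]
 [-0.232  0.077  0.97 ]] 280.1715242829772 210.3783531043241
spin 12.517 slide [-4.431 14.879 -1.889] q6 -1.1 t 0.15
```

```bash
python3 -m jog '{"jaw":[70,70,70,70,70,70,70,70,70,70],"slide":[[0,0,-0.95],[0,0,-0.95],[0,0,0],[0,0,0],[0,0,0],[0,0,0],[0,0,0],[0,0,0],[0,0,0],[0,0,0]],"spin":[1,1,1,1,1,1,1,1,1,1]}' 20; python3 -m jog '{"jaw":[70,70,70,70,70,70,70,70,70,70],"slide":[[0,0,0],[0,0,0],[0,0,0],[-0.3,1,0],[-0.3,1,0],[-0.3,1,0],[-0.3,1,0],[-0.3,1,0],[-0.3,1,0],[-0.3,1,0]],"spin":[1,1,0.5,0,0,0,0,0,0,0]}'; python3 -m jog '{"jaw":[70,70,70,70,70,70,70,70,70,70],"slide":[[-0.3,1,0],[-0.3,1,0],[-0.3,1,0],[-0.3,1,0],[-0.3,1,0],[-0.3,1,0],[-0.3,1,0],[-0.2,0.9,0],[0,0,0],[0,0,0]],"spin":[0,0,0,0,0,0,0,0,0,0]}'; python3 - <<'E'
from h import *
im,m=grab('wrist','pics/w1.png');print(env.state()['time_s'])
cv2.imwrite('pics/w1b.png',cv2.resize(im[:,:,::-1],(784,588),interpolation=cv2.INTER_CUBIC))
E
```

```text
time_s: 1.15
ee_pos: [176.3, 547.1, 270.6]
ee_rot: [-180.0, 0.0, 81.8]
force: [-0.1, 0.6, 0.0]
gripper_width: 70.2
gripper_force: 0.0
time_s: 2.15
ee_pos: [333.2, 392.3, 270.7]
ee_rot: [-180.0, 0.0, 62.1]
force: [-0.0, -0.1, -0.1]
gripper_width: 69.8
gripper_force: 0.0
time_s: 3.15
ee_pos: [509.7, 221.4, 270.4]
ee_rot: [-179.9, 0.0, 62.1]
force: [-0.3, 0.7, 0.7]
gripper_width: 70.6
gripper_force: 0.0
3.2
```

View pics/w1b.png

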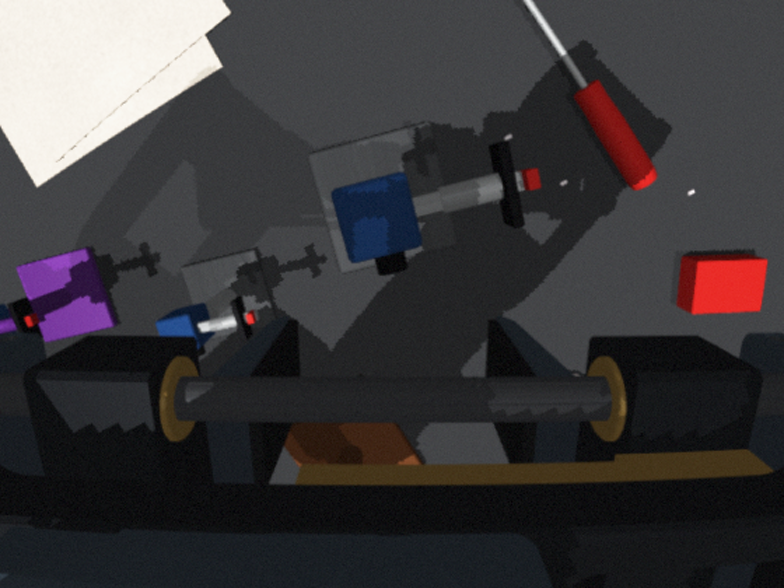

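The wrist picture shows the stand's base corners at (309,155), (428,122), (457,243) and (343,272), and the red tip at (532,179), all at 1.4x scale.

```bash
python3 - <<'E'
from h import *
from scipy.optimize import least_squares
s=load('pics/scene0.png');d=load('pics/side0.png');w=load('pics/w1.png')
k=1.4
bc=np.array([[309,155],[428,122],[457,243],[343,272]])/k
P=onz(w,bc,12);print(P,P.mean(0))
for i in range(4):
    e=P[(i+1)%4]-P[i];print(np.hypot(*e[:2]),(np.degrees(np.arctan2(e[1],e[0]))+45)%90-45)
tipw=np.array([532,179])/k;ts=(312+143/3.3333,195+168/2.857);td=(215+265/4.5455,130+45/4.5455)
t=tri([s,d,w],[ts,td,tipw]);print('tip',t,[proj(m,t)-np.array(u) for m,u in zip([s,d,w],[ts,td,tipw])])
for z in(165,172,180,188):
    Q=onz(w,np.array([[333,188],[404,173],[422,246],[347,262]])/k,z+6).mean(0);e=onz(w,np.array([[496,143],[505,226]])/k,z+12)
    e2=onz(w,np.array([[532,179]])/k,z+8)[0];dd=e[1]-e[0];v=e2-Q
    print(z,'sleeve',Q,'tip',e2,np.hypot(*v[:2]),np.degrees(np.arctan2(v[1],v[0])),'pad',np.hypot(*dd[:2]),np.degrees(np.arctan2(dd[1],dd[0])))
c=P.mean(0);v=t-c;print(np.hypot(*v[:2]),np.degrees(np.arctan2(v[1],v[0])))
E
```

```text
[[485.83043202 328.32481475  12.        ]
 [588.26074788 304.4905916   12.        ]
 [564.08575026 200.55147341  12.        ]
 [461.57677118 225.16474856  12.        ]] [524.93842533 264.63290708  12.        ]
105.16672382706253 -13.098907952279525
106.71349867458761 -13.093519286944314
105.42250284291437 -13.501610066903652
105.97282350473674 -13.230364623134221
tip [603.29822485 246.10123061 184.37848642] [array([[-1.34826347,  0.68697084]]), array([[-0.34164201, -0.72409064]]), array([[-2.62763092, -0.5152944 ]])]
165 sleeve [522.72366235 264.00576007 171.        ] tip [607.64691693 243.25397265 173.        ] 87.42194146149616 -13.731665101486099 pad 44.264549234443464 -109.03197767545045
172 sleeve [523.22371169 264.45862673 178.        ] tip [605.93745214 244.25103663 180.        ] 85.14640072843014 -13.728866069853154 pad 43.093503753462095 -109.03197767545036
180 sleeve [523.79519664 264.97618862 186.        ] tip [603.98377809 245.39053832 188.        ] 82.54578301130579 -13.72547821099217 pad 41.75516606091198 -109.03197767545042
188 sleeve [524.36668159 265.49375051 194.        ] tip [602.03010404 246.53004001 196.        ] 79.9451656015604 -13.721869937920987 pad 40.4168283683619 -109.03197767545048
80.52130906351226 -13.305681620861623
```

```bash
python3 - <<'E'
from h import *
plan([530,-297,260],62.1)
E
```

```text
spin 0.003 slide [-14.963   8.701   0.354] q6 50.2 t 3.2
```

```bash
python3 -m jog '{"jaw":[70,70,70,70,70,70,70,70,70,70],"slide":[[-1,0.58,0],[-1,0.58,0],[-1,0.58,0],[-1,0.58,0],[-1,0.58,0],[-1,0.58,0],[-1,0.58,0],[-1,0.58,0],[-1,0.58,0],[-1,0.58,0]],"spin":[0,0,0,0,0,0,0,0,0,0]}'; python3 -m jog '{"jaw":[70,70,70,70,70,70,70],"slide":[[-1,0.58,0],[-1,0.58,0],[-1,0.58,0],[-1,0.58,0],[-0.9,0.58,0.35],[0,0,0],[0,0,0]],"spin":[0,0,0,0,0,0,0]}'; python3 - <<'E'
from h import *
im,m=grab('wrist','pics/w2.png');print(env.state()['time_s'])
cv2.imwrite('pics/w2b.png',cv2.resize(im[:,:,::-1],(784,588),interpolation=cv2.INTER_CUBIC))
E
```

```text
time_s: 4.2
ee_pos: [523.1, -124.9, 271.1]
ee_rot: [-180.0, -0.0, 62.2]
force: [1.2, -0.6, -0.2]
gripper_width: 70.1
gripper_force: 0.0
time_s: 4.9
ee_pos: [531.6, -294.5, 259.9]
ee_rot: [-179.9, -0.1, 62.1]
force: [0.1, 0.7, 0.2]
gripper_width: 69.9
gripper_force: 0.0
4.95
```

View pics/w2b.png

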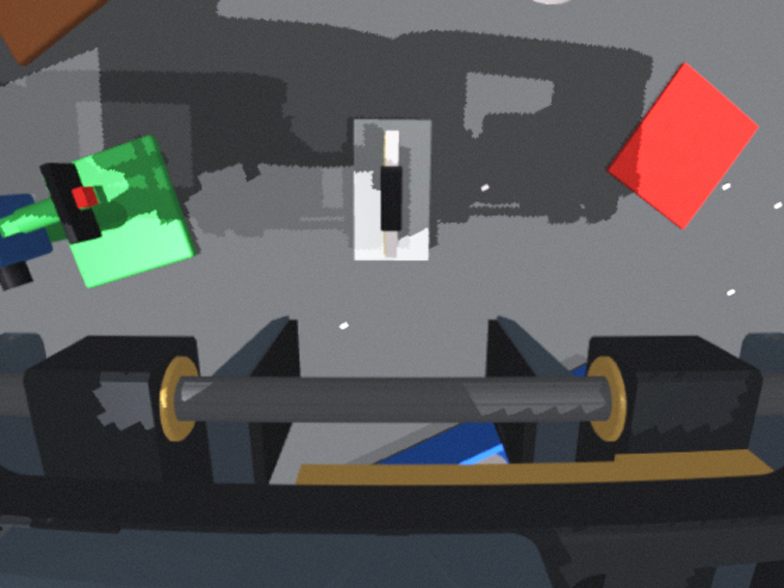

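The tab is at about (391,199), the plate's top ends at (391,131) and (391,257), and the rest's corners at (354,119), (432,121), (429,261) and (354,261), all at 1.4x scale. The grasp axis is almost aligned.

```bash
python3 - <<'E'
from h import *
w=load('pics/w2.png');k=1.4
P=onz(w,np.array([[354,119],[432,121],[429,261],[354,261]])/k,38);print(P.mean(0))
for i in range(4):
    e=P[(i+1)%4]-P[i];print(np.hypot(*e[:2]),(np.degrees(np.arctan2(e[1],e[0]))+45)%90-45)
q=onz(w,np.array([[381,167],[402,167],[402,231],[381,231]])/k,156);print(q,q.mean(0))
e=q[1]+q[0]-q[2]-q[3];print('tab dir',np.degrees(np.arctan2(e[1],e[0])))
e=onz(w,np.array([[391.5,131],[390.5,257]])/k,116);e0=e.mean(0);print(e0);e=e[0]-e[1];print(np.hypot(*e[:2]),np.degrees(np.arctan2(e[1],e[0])))
c=(q.mean(0)+e0)/2
plan([c[0],c[1],180],62.1)
E
```

```text
[ 556.49351057 -247.54204345   38.        ]
60.34968355144268 -29.318133428756898
110.05194452998904 -28.207316836503736
61.56230311408757 -27.89138659373407
111.5680530303157 -28.83541406744375
[[ 559.65803553 -228.5634223   156.        ]
 [ 569.88105718 -233.97704871  156.        ]
 [ 553.4760596  -265.28148026  156.        ]
 [ 542.96775289 -259.71870824  156.        ]] [ 556.4957263  -246.88516488  156.        ]
tab dir 62.08240487319483
[ 556.29103891 -246.36923146  116.        ]
79.5071431295806 61.60952592012944
spin 0.012 slide [ 1.78  -0.015  2.683] q6 -2.3 t 4.95
```

```bash
python3 -m jog '{"jaw":[50,50,50,50,50,50,50,50,50,50],"slide":[[0.9,0,0],[0.88,0,0],[0,0,0],[0,0,1],[0,0,1],[0,0,0.9],[0,0,0.8],[0,0,0.5],[0,0,0.33],[0,0,0]],"spin":[0,0,0,0,0,0,0,0,0,0]}' 20; python3 -m jog '{"jaw":[8,8,8,8,8,8,8,8],"slide":[[0,0,0],[0,0,0],[0,0,0],[0,0,0],[0,0,0],[0,0,0],[0,0,0],[0,0,0]],"spin":[0,0,0,0,0,0,0,0]}' 25; python3 - <<'E'
from h import *
st=env.state();print(st['force'],st['ee_pos'])
E
```

```text
time_s: 5.95
ee_pos: [555.9, -247.5, 123.7]
ee_rot: [-179.9, 0.0, 62.2]
force: [-1.4, 1.1, -0.7]
gripper_width: 50.1
gripper_force: 0.0
time_s: 6.75
ee_pos: [556.2, -248.1, 124.8]
ee_rot: [-179.9, -0.0, 62.1]
force: [-1.3, 1.3, 3.5]
gripper_width: 12.1
gripper_force: 25.0
[-1.27760606  1.25479332  3.45317251] [ 556.22750539 -248.05905814  124.78131753]
```

```bash
python3 -m jog '{"jaw":[8,8,8,8,8,8,8,8],"slide":[[0,0,-0.2],[0,0,-0.4],[0,0,-0.6],[0,0,-0.6],[0,0,-0.6],[0,0,-0.5],[0,0,-0.25],[0,0,0]],"spin":[0,0,0,0,0,0,0,0]}'; python3 -m jog '{"jaw":[8,8,8,8,8,8,8,8,8,8],"slide":[[0.5,-0.1,0],[0.9,-0.2,0],[0.9,-0.2,0],[0.9,-0.2,0],[0.9,-0.2,0],[0.9,-0.2,0],[0.9,-0.2,0],[0.9,-0.2,0],[0.9,-0.2,0],[0.9,-0.2,0]],"spin":[0,0,0,0,0,0,0,0,0,0]}';  python3 -m jog '{"jaw":[8,8,8,8,8,8,8,8,8,8],"slide":[[0.9,-0.2,0],[0.9,-0.2,0],[0.9,-0.2,0],[0.9,-0.2,0],[0.9,-0.2,0],[0.9,-0.2,0],[0.9,-0.2,0],[0.7,-0.1,0],[0.4,0,0],[0,0,0]],"spin":[0,0,0,0,0,0,0,0,0,0]}'; python3 - <<'E'
from h import *
print(env.state()['qpos'])
plan([690,225,219],250.1)
E
```

```text
time_s: 7.55
ee_pos: [557.4, -248.7, 220.4]
ee_rot: [179.8, -0.0, 62.1]
force: [0.2, -0.2, -2.9]
gripper_width: 12.3
gripper_force: 25.0
time_s: 8.55
ee_pos: [626.4, 8.8, 217.7]
ee_rot: [-179.9, 0.0, 62.2]
force: [-0.3, -0.7, -1.9]
gripper_width: 12.0
gripper_force: 25.0
time_s: 9.55
ee_pos: [690.6, 225.6, 217.5]
ee_rot: [-179.9, 0.1, 62.2]
force: [0.8, 0.4, -2.1]
gripper_width: 11.9
gripper_force: 25.0
[1.71711048e+01 3.25285899e+01 6.59121954e+01 2.37119376e-02
 8.16631995e+01 4.49183532e+01]
spin 21.519 slide [ 0.025  0.012 -0.051] q6 44.9 t 9.55
```

```bash
python3 -m jog '{"jaw":[8,8,8,8,8,8,8,8,8,8],"slide":[[0,0,0],[0,0,0],[0,0,0],[0,0,0],[0,0,0],[0,0,0],[0,0,0],[0,0,0],[0,0,0],[0,0,0]],"spin":[-0.5,-1,-1,-1,-1,-1,-1,-1,-1,-1]}' ; python3 -m jog '{"jaw":[8,8,8,8,8,8,8,8,8,8],"slide":[[0,0,0],[0,0,0],[0,0,0],[0,0,0],[0,0,0],[0,0,0],[0,0,0],[0,0,0],[0,0,0],[0,0,0]],"spin":[-1,-1,-1,-1,-1,-1,-1,-1,-1,-1]}'; python3 -m jog '{"jaw":[8,8,8,8,8,8],"slide":[[0,0,0],[0,0,0],[0,0,0],[0,0,0],[0,0,0],[0,0,0]],"spin":[-1,-1,-1,-0.7,-0.3,0]}'; python3 - <<'E'
from h import *
print(env.state()['qpos'])
c=np.array([524.5,264.7]);u=np.array([np.cos(np.radians(-13.4)),np.sin(np.radians(-13.4))])
plan([*(c+125*u),219],250.1)
im,m=grab('wrist','pics/w3.png')
s,_=grab('scene','pics/s3.png');d,_=grab('side','pics/d3.png')
def cr(i,x,y,w,h):return cv2.resize(i[y:y+h,x:x+w],(400,300),interpolation=cv2.INTER_CUBIC)
o=np.vstack([np.hstack([cr(im,0,0,560,420),cr(im,120,60,280,210)]),np.hstack([cr(s,330,195,120,90),cr(d,220,110,120,90)])])
cv2.imwrite('pics/m3.png',o[:,:,::-1])
E
```

```text
time_s: 10.55
ee_pos: [690.3, 222.3, 218.8]
ee_rot: [-179.9, -0.0, 138.4]
force: [-0.6, 0.4, -2.3]
gripper_width: 11.6
gripper_force: 25.0
time_s: 11.55
ee_pos: [690.3, 222.3, 218.8]
ee_rot: [180.0, -0.1, -141.6]
force: [-0.6, 0.2, -2.0]
gripper_width: 11.3
gripper_force: 25.0
time_s: 12.15
ee_pos: [690.4, 222.5, 218.8]
ee_rot: [180.0, -0.1, -109.9]
force: [0.3, 0.1, -1.6]
gripper_width: 12.0
gripper_force: 25.0
[ 1.69629929e+01  3.23625278e+01  6.60131746e+01 -2.33753617e-02
  8.16872107e+01 -1.43093783e+02]
spin -0.005 slide [ 0.087  1.54  -0.005] q6 -143.1 t 12.15
```

View pics/m3.png

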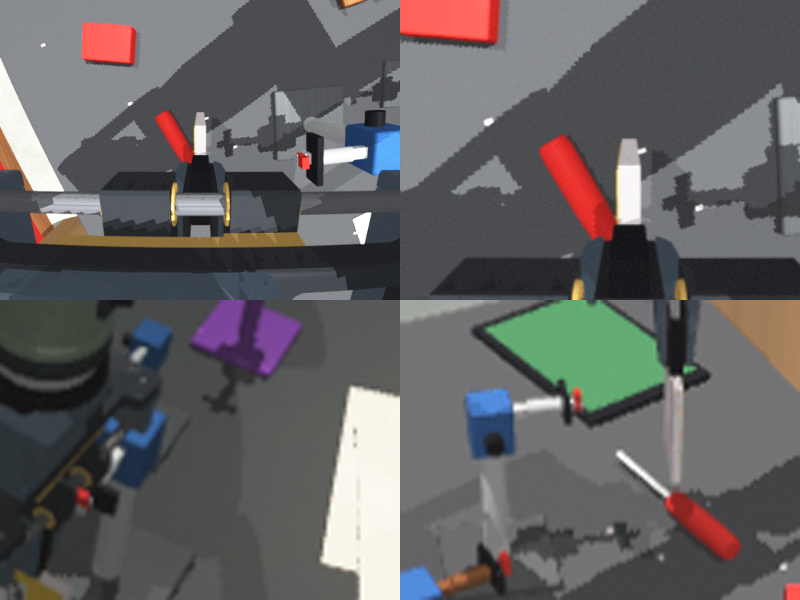

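The wrist view shows the tip at (424,224) full-frame, with the gauge beside it and its yellow edge on the side away from the hook. In the side view the tip is at (273,140).

```bash
python3 - <<'E'
from h import *
s=load('pics/s3.png');d=load('pics/d3.png');w=load('pics/w3.png');w1=load('pics/w1.png')
o=[(354.9,253.5),(273.1,140),(424,224),(380,127.9)]
M=[s,d,w,w1]
for idx in ([0,1],[2,3],[0,1,2,3],[1,2],[1,3]):
    t=tri([M[i] for i in idx],[o[i] for i in idx]);print(idx,t)
st=env.state();a=np.radians(250.1)
p=st['ee_pos'];print(p)
c=np.array([524.5,264.7]);u=np.array([np.cos(np.radians(-13.4)),np.sin(np.radians(-13.4))]);n=np.array([-u[1],u[0]])
for t in ([604,245.7],): print('tip stand', (np.array(t)-c)@u,(np.array(t)-c)@n)
# project model points for different bar heights
for z in (165,170,175,180):
    tp=np.r_[c+82*u,z+5];print(z,[ (proj(m,tp)[0]-q).round(1) for m,q in zip(M,o)])
# gauge reproj: plate top far end seen in wrist at (283,165)?
g=p[:2];x=np.array([np.cos(a),np.sin(a)])
print(proj(w,[[*(g+40*x),p[2]-8],[*(g+18*x),p[2]+32]])/1.4)
E
```

```text
[0, 1] [601.46097249 246.75045368 183.37470604]
[2, 3] [604.09672377 244.85109154 186.3085084 ]
[0, 1, 2, 3] [602.89466385 245.85928561 184.37495928]
[1, 2] [603.01401864 245.85373    182.00763956]
[1, 3] [604.28837537 244.81541249 182.27212069]
[690.59314411 223.04263326 218.94436019]
tip stand 81.73889248403601 -0.058783358193029156
165 [array([-2.2,  5.1]), array([0.3, 3.1]), array([-9.9, -5.1]), array([-6.3, -0.9])]
170 [array([-2. ,  3.8]), array([0.2, 1.7]), array([-7.1, -3.1]), array([-4.6, -0.8])]
175 [array([-1.8,  2.4]), array([0.2, 0.4]), array([-4.1, -0.9]), array([-2.8, -0.8])]
180 [array([-1.6,  1.1]), array([ 0.2, -1. ]), array([-1.1,  1.3]), array([-1. , -0.7])]
[[200.48674151 129.37068212]
 [200.62461072 176.77920469]]
```

```bash
python3 - <<'E'
from h import *
c=np.array([524.5,264.7]);u=np.array([np.cos(np.radians(-13.4)),np.sin(np.radians(-13.4))]);n=np.array([-u[1],u[0]])
for r,y in ((105,250.1),(105,254.1),(70,254.1)): plan([*(c+r*u+1*n),227],y)
E
```

```text
spin -0.006 slide [ 0.149  2.205 -0.269] q6 -143.1 t 12.3
spin -0.506 slide [-0.005  2.21  -0.269] q6 -143.1 t 12.3
spin -0.506 slide [ 0.046  3.375 -0.269] q6 -143.1 t 12.3
```

```bash
python3 -m jog '{"jaw":[8,8,8,8,8,8,8,8,8,8],"slide":[[0,0,-0.27],[0.05,0.3,0],[0.05,0.5,0],[0.05,0.5,0],[0,0.5,0],[0,0.4,0],[0,0,0],[0,0,0],[0,0,0],[0,0,0]],"spin":[0,0,0,0,0,0,-0.25,-0.25,0,0]}' ; python3 - <<'E'
from h import *
print(env.state()['qpos'][5],env.state()['force'])
c=np.array([524.5,264.7]);u=np.array([np.cos(np.radians(-13.4)),np.sin(np.radians(-13.4))]);n=np.array([-u[1],u[0]])
plan([*(c+70*u+1*n),227],254.1)
im,m=grab('wrist','pics/w4.png')
d,_=grab('side','pics/d4.png')
def cr(i,x,y,w,h):return cv2.resize(i[y:y+h,x:x+w],(400,300),interpolation=cv2.INTER_CUBIC)
o=np.hstack([cr(im,220,130,240,180),cr(d,230,110,80,60)])
cv2.imwrite('pics/m4.png',o[:,:,::-1])
E
```

```text
time_s: 13.3
ee_pos: [627.0, 242.1, 227.4]
ee_rot: [-180.0, 0.0, -105.9]
force: [0.1, 0.3, -2.1]
gripper_width: 11.8
gripper_force: 25.0
-143.97376416727042 [ 0.08897328  0.32936003 -2.09739562]
spin -0.0 slide [0.076 1.163 0.013] q6 -144.0 t 13.3
```

View pics/m4.png

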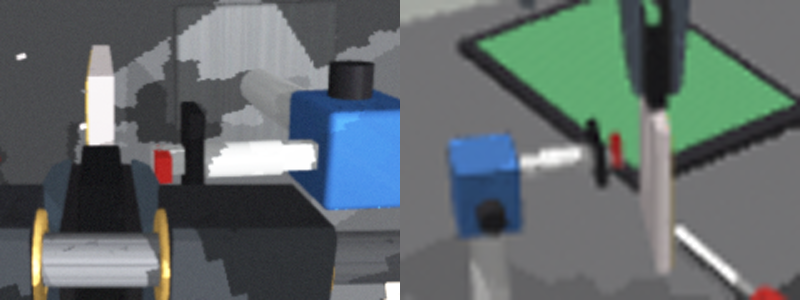

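The gauge stands just outside the tip, yellow edge outward. The tip is at wrist (319,229) and side (273,140).

```bash
python3 - <<'E'
from h import *
w=load('pics/w4.png');d=load('pics/d4.png');w1=load('pics/w1.png')
p=env.state()['ee_pos'];a=np.radians(254.1);x=np.array([np.cos(a),np.sin(a)]);y=np.array([np.sin(a),-np.cos(a)])
t=tri([w,w1,d],[(319,229),(380,127.9),(273,140)]);print(t)
t=tri([w,w1],[(319,229),(380,127.9)]);print(t)
for z in(180,186,190):
    q=onz(w,[(319,229)],z)[0];e=q[:2]-p[:2];print(z,q,'toolx',e@x,'tooly',e@y)
E
```

```text
[603.50479246 245.52555654 182.98949106]
[603.1568768  245.23229607 189.1096315 ]
180 [602.39013818 247.8958892  180.        ] toolx 1.0861720340677152 tooly 25.428806730301172
186 [602.55239854 245.92499064 186.        ] toolx 2.9372138777657124 tooly 24.732808416767732
190 [602.6605721  244.61105827 190.        ] toolx 4.171241773564369 tooly 24.26880954107881
```

```bash
python3 -m jog '{"jaw":[8,8,8,8,8,8,8,8],"slide":[[0.02,0.15,0],[0.02,0.15,0],[0.02,0.15,0],[0.01,0.15,0],[0,0.15,0],[0,0.1,0],[0,0,0],[0,0,0]],"spin":[0,0,0,0,0,0,0,0]}' ; python3 -m jog '{"jaw":[8,8,8,8,8,8,8],"slide":[[0,0.1,0],[0,0.1,0],[0,0.06,0],[0,0.06,0],[0,0,0],[0,0,0],[0,0,0]],"spin":[0,0,0,0,0,0,0]}'; python3 - <<'E'
from h import *
print(env.state()['qpos'][5],env.state()['force'])
c=np.array([524.5,264.7]);u=np.array([np.cos(np.radians(-13.4)),np.sin(np.radians(-13.4))]);n=np.array([-u[1],u[0]])
e=env.state()['ee_pos'][:2]-c;print(e@u,e@n)
E
```

```text
time_s: 14.2
ee_pos: [602.2, 246.9, 227.3]
ee_rot: [-180.0, 0.0, -105.9]
force: [-0.8, 1.0, -2.1]
gripper_width: 11.6
gripper_force: 25.0
time_s: 14.9
ee_pos: [593.0, 249.4, 227.2]
ee_rot: [-180.0, -0.0, -105.9]
force: [0.2, -1.4, -1.9]
gripper_width: 11.9
gripper_force: 25.0
-142.33896949906008 [ 0.18349559 -1.38763167 -1.94308311]
70.23163681184445 0.9913164512693315
```

```bash
python3 -m jog '{"jaw":[8,8,8,8,8,8],"slide":[[0,0,0.1],[0,0,0.1],[0,0,0.1],[0,0,0.1],[0,0,0],[0,0,0]],"spin":[-0.25,0,0,0,0,0]}'; python3 - <<'E'
from h import *
print(env.state()['qpos'][5],env.state()['force'])
im,m=grab('wrist','pics/w5.png')
d,_=grab('side','pics/d5.png')
def cr(i,x,y,w,h):return cv2.resize(i[y:y+h,x:x+w],(400,300),interpolation=cv2.INTER_CUBIC)
o=np.hstack([cr(im,220,130,240,180),cr(d,230,110,80,60)])
cv2.imwrite('pics/m5.png',o[:,:,::-1])
E
```

```text
time_s: 15.5
ee_pos: [592.8, 249.5, 214.9]
ee_rot: [180.0, -0.0, -103.9]
force: [0.9, -0.5, -2.4]
gripper_width: 11.7
gripper_force: 25.0
-144.32973077277586 [ 0.89754818 -0.4682073  -2.44179995]
```

View pics/m5.png

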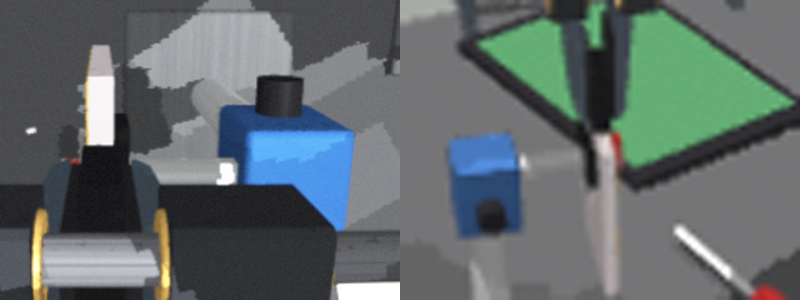

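The gauge is between the pad and the red tip, whose edge shows just outboard of the plate at crop (615,150). Now I lower it by feel.

```bash
python3 -m jog '{"jaw":[8,8,8,8,8],"slide":[[0,0,0.07],[0,0,0.07],[0,0,0.07],[0,0,0],[0,0,0]],"spin":[0,0,0,0,0]}'; python3 -m jog '{"jaw":[8,8,8],"slide":[[0,0,0.07],[0,0,0],[0,0,0]],"spin":[0,0,0]}';python3 -m jog '{"jaw":[8,8,8],"slide":[[0,0,0.07],[0,0,0],[0,0,0]],"spin":[0,0,0]}'
```

```text
time_s: 16.1
ee_pos: [592.8, 249.5, 208.7]
ee_rot: [180.0, -0.0, -103.9]
force: [1.1, -0.4, -2.3]
gripper_width: 11.9
gripper_force: 25.0
time_s: 16.4
ee_pos: [592.9, 249.5, 206.7]
ee_rot: [180.0, 0.0, -103.9]
force: [1.3, -1.0, -2.7]
gripper_width: 12.4
gripper_force: 25.0
time_s: 16.7
ee_pos: [592.8, 249.5, 204.5]
ee_rot: [180.0, -0.0, -103.9]
force: [0.5, -0.8, -2.0]
gripper_width: 11.8
gripper_force: 25.0
```

```bash
for i in 1; do python3 -m jog '{"jaw":[8,8,8],"slide":[[0,0,0.05],[0,0,0],[0,0,0]],"spin":[0,0,0]}'; done;python3 -m jog '{"jaw":[8,8,8],"slide":[[0,0,0.05],[0,0,0],[0,0,0]],"spin":[0,0,0]}'
```

```text
time_s: 17.0
ee_pos: [593.0, 249.5, 203.5]
ee_rot: [-180.0, 0.0, -103.9]
force: [1.0, -0.2, -1.5]
gripper_width: 12.2
gripper_force: 25.0
time_s: 17.3
ee_pos: [593.0, 249.5, 202.5]
ee_rot: [-179.9, 0.0, -103.9]
force: [0.5, -0.4, 3.2]
gripper_width: 11.6
gripper_force: 25.0
```

```bash
python3 -m jog '{"jaw":[8,8,8],"slide":[[0,0,0.04],[0,0,0],[0,0,0]],"spin":[0,0,0]}'
```

```text
time_s: 17.6
ee_pos: [593.0, 249.6, 201.7]
ee_rot: [-179.9, 0.1, -103.9]
force: [0.3, -0.6, 6.4]
gripper_width: 12.3
gripper_force: 25.0
```

Bar felt: about 9 N at the current height. I'll ease to light bearing, then bring the plate out near the tip so the pad can't fling it on release.

```bash
python3 -m jog '{"jaw":[8,8,8],"slide":[[0,0,-0.03],[0,0,0],[0,0,0]],"spin":[0,0,0]}';python3 -m jog '{"jaw":[8,8,8,8],"slide":[[0,-0.04,0],[0,-0.03,0],[0,0,0],[0,0,0]],"spin":[0,0,0,0]}';python3 -m jog '{"jaw":[8,8,8],"slide":[[0,-0.03,0],[0,0,0],[0,0,0]],"spin":[0,0,0]}'
```

```text
time_s: 17.9
ee_pos: [593.1, 249.6, 201.9]
ee_rot: [-180.0, 0.0, -103.9]
force: [1.1, -0.1, 5.7]
gripper_width: 12.0
gripper_force: 25.0
time_s: 18.3
ee_pos: [593.3, 249.5, 201.7]
ee_rot: [179.8, 0.0, -103.9]
force: [-2.8, 0.5, 7.0]
gripper_width: 12.0
gripper_force: 25.0
time_s: 18.6
ee_pos: [594.0, 249.3, 201.6]
ee_rot: [179.8, 0.0, -103.9]
force: [-3.6, 0.3, 6.2]
gripper_width: 12.1
gripper_force: 25.0
```

```bash
python3 -m jog '{"jaw":[8,8,8],"slide":[[0,-0.03,0],[0,0,0],[0,0,0]],"spin":[0,0,0]}'
```

```text
time_s: 18.9
ee_pos: [594.8, 249.2, 201.6]
ee_rot: [179.8, 0.0, -103.9]
force: [-5.2, 0.4, 6.6]
gripper_width: 11.7
gripper_force: 25.0
```

```bash
python3 -m jog '{"jaw":[8,8,8,8],"slide":[[0,0,-0.04],[0,0,0],[0,0,0],[0,0,0]],"spin":[0,0,0,0]}'; python3 - <<'E'
from h import *
c=np.array([524.5,264.7]);u=np.array([np.cos(np.radians(-13.4)),np.sin(np.radians(-13.4))]);n=np.array([-u[1],u[0]])
e=env.state()['ee_pos'][:2]-c;print(e@u,e@n,env.state()['qpos'][5],env.state()['ee_rot'],env.state()['force'])
E
```

```text
time_s: 19.3
ee_pos: [596.2, 248.8, 202.3]
ee_rot: [179.9, 0.0, -103.9]
force: [-3.0, 0.5, 4.1]
gripper_width: 11.9
gripper_force: 25.0
73.4586419827569 1.1462890157547498 -144.53961531732963 [ 1.79936189e+02  4.53310294e-03 -1.03863309e+02] [-3.04578365  0.53268241  4.13395738]
```

```bash
python3 -m jog '{"jaw":[8,8,8,8],"slide":[[0,0,-0.03],[0,0,0],[0,0,0],[0,0,0]],"spin":[0,0,0,0]}'
```

```text
time_s: 19.7
ee_pos: [596.8, 248.6, 203.1]
ee_rot: [-180.0, 0.0, -103.9]
force: [-0.5, 1.1, 0.7]
gripper_width: 11.8
gripper_force: 25.0
```

Light bearing, about 3 N on the bar, with the tool carrying almost nothing. Releasing.

```bash
python3 -m jog '{"jaw":[13,14,16,18,22,26,30,30,30,30],"slide":[[0,0,0],[0,0,0],[0,0,0],[0,0,0],[0,0,0],[0,0,0],[0,0,0],[0,0,0],[0,0,0],[0,0,0]],"spin":[0,0,0,0,0,0,0,0,0,0]}' 5; python3 - <<'E'
from h import *
print(env.state()['force'])
im,m=grab('wrist','pics/w6.png')
d,_=grab('side','pics/d6.png')
def cr(i,x,y,w,h):return cv2.resize(i[y:y+h,x:x+w],(400,300),interpolation=cv2.INTER_CUBIC)
o=np.hstack([cr(im,220,130,240,180),cr(d,230,110,80,60)])
cv2.imwrite('pics/m6.png',o[:,:,::-1])
E
```

```text
time_s: 20.7
ee_pos: [596.7, 248.6, 203.5]
ee_rot: [-180.0, 0.0, -103.9]
force: [-0.3, -0.8, 0.4]
gripper_width: 29.8
gripper_force: 0.0
[-0.33469165 -0.79643024  0.37276432]
```

View pics/m6.png

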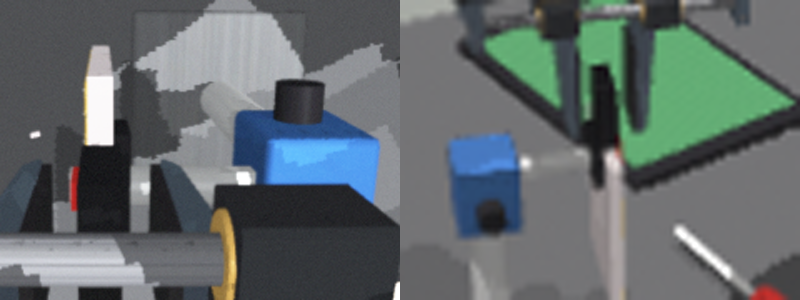

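The gauge hangs between pad and tip with the fingers clear on both sides of the tab. I'll retreat straight up.

```bash
python3 -m jog '{"jaw":[30,30,30,30,30,30,30,30,30,30],"slide":[[0,0,-0.2],[0,0,-0.3],[0,0,-0.5],[0,0,-0.8],[0,0,-0.8],[0,0,-0.8],[0,0,-0.3],[0,0,0],[0,0,0],[0,0,0]],"spin":[0,0,0,0,0,0,0,0,0,0]}'; python3 - <<'E'
from h import *
im,m=grab('wrist','pics/w7.png')
d,_=grab('side','pics/d7.png')
def cr(i,x,y,w,h):return cv2.resize(i[y:y+h,x:x+w],(400,300),interpolation=cv2.INTER_CUBIC)
o=np.hstack([cr(im,140,60,320,240),cr(d,230,110,80,60)])
cv2.imwrite('pics/m7.png',o[:,:,::-1])
E
```

```text
time_s: 21.8
ee_pos: [596.1, 248.4, 312.8]
ee_rot: [179.9, -0.1, -103.9]
force: [0.0, 0.9, -0.5]
gripper_width: 30.0
gripper_force: 0.0
```

View pics/m7.png

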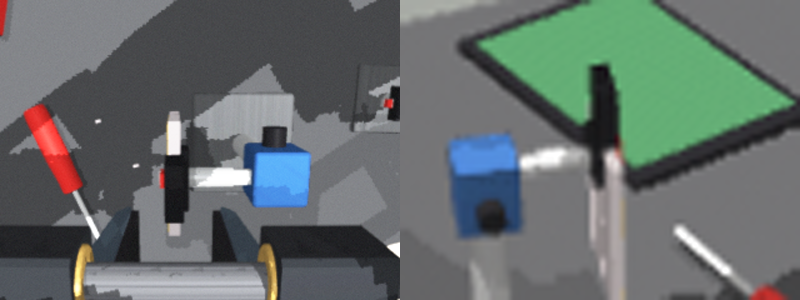

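The gauge hangs upright on the bar, tight between pad and tip, and the gripper is clear above it. Handing in.

```bash
python3 -c "
from workcell import env
print(env.job_done())"
```

```text
the job is handed in; nothing more can be done
None
```

The gauge hangs upright on the larger grey stand's hook between the pad and the red tip, yellow face outward; it bore on the bar before I let go, and I handed the job in at about 22 s, with no verdict returned.

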